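Draw the guide rod from its storage tube and lay it in the V-blocks

TASK

The steel guide rod has to come out of its storage tube for a straightness check, but the solder spool and the two solder-ball jars stand in front of the tube's mouth. Stand all three in the empty shallow blue tray at the front of the bench, then draw the rod straight out of the tube and lay it centred in the two V-blocks, and last put the spool and each jar back on the very spot where it stood at the start. Keep the spool and jars upright, and leave the pump bottle, the tip-cleaner tin and the heat sink where they are.

Things in the scene. Friction and masses are not known exactly. Their poses are not given: they have to be found in the camera images.
- rod: Bright steel guide rod, cylinder of 12 mm diameter, 240 mm long, 0.2 kg. At the start it lies loose in the tube, axis 36 mm above the bench, 45 to 55 mm showing at the mouth. Origin at its middle, on its axis; local x along the rod (at the start out of the mouth). With half its length in the tube it stays level when let go; carried by an end it tips in the grip, so hold it near the middle.
- tube: Level aluminium storage tube fixed to the bench by two black saddles on a grey plate: outside 28 mm, bore 20 mm, axis 40 mm above the bench, open at one end (mouth), black cap at the other. Origin on the bench straight below the mouth's edge; local x points out of the mouth along the tube, z up; it lies at x = -212 to 0 mm. Plate 60 mm wide, ends 13 mm behind the mouth; saddles 58 mm high.
- vstand: Steel stand fixed to the bench: dark base 176 x 66 x 8 mm with two bright V-blocks, 28 mm long, 48 wide, 46 high, middles at x = -55 and +55 mm (82 mm free between). 90-degree V's open upward, 32 mm wide at the top. Origin at the centre of the base's underside; local x along the V's, z up. A 12 mm rod in the V's has its axis 38.5 mm above the bench, over y = 0; either end may point either way.
- tray: Shallow open tray of blue plastic, 110 x 200 mm outside, rim 8 mm high, walls 3 mm, floor 3 mm thick, fixed to the bench and empty at the start. Origin at the centre of its underside on the bench; local y along its long side, x along its short side, z up.
- solder_spool: Spool of silvery solder wire with dark flanges and a pale label on top, standing on its flange: diameter 54 mm, height 34 mm, about 0.24 kg. Origin at the centre of its underside, z up. Stands in front of the tube's mouth at the start.
- jar_black: Small jar of solder balls with a black lid, diameter 29 mm, height 38 mm. Origin at the centre of its underside, z up. Stands in front of the tube's mouth at the start.
- jar_white: Small jar of solder balls with a white lid, diameter 29 mm, height 38 mm. Origin at the centre of its underside, z up. Stands in front of the tube's mouth at the start.
- alcohol_bottle: Bystander: white pump bottle with a red label, standing behind the row of spool and jars, diameter 60 mm, height 122 mm. Origin at the centre of its underside. Leave it alone.
- tip_cleaner: Bystander: round grey tin of brass wool near the front edge, diameter 55 mm, height 22 mm. Origin at the centre of its underside. Leave it alone.
- heatsink: Bystander: pale finned heat sink near the front edge beside the tube, 40 x 40 x 18 mm. Origin at the centre of its underside. Leave it alone.

How it is judged:
By the outcome, as a careful person would: the job done as asked, in the order asked, and still so for the second after the job is handed in, with the robot touching nothing.
It also fails if it takes over 150 s, if anything falls off the work surface, if the arm or the gripper's body presses on something with over 40 N, if the wrist force passes 120 N, or if a joint passes its speed limit or range.

ROBOT

A 7-joint arm with a two-finger parallel gripper is mounted at the origin on a cart in front of the work surface, level with it; the furniture and walls round the work are solid. World frame = base frame: x ahead of the robot, y to its left, z up, the work surface at z = 0. Lengths are in mm, angles in degrees, forces in N, time in s.
With the tool pointing down it reaches from about 425 to 825 mm from the base axis. Payload 3.6 kg.
Tool frame: the origin (TCP) lies midway between the tips of the shut fingers; the grasp point (between the pads) lies 19 mm behind it; z points along the fingers, y is the line along which they close (so a half turn about z gives the same grasp; the last joint's range is limited). The gripper opens to 93 mm and grips with 3 to 60 N. Pads are 15 mm wide; open, the fingers measure 128 mm over their backs; the gripper's body (75 mm by 188 mm) begins 65 mm behind the grasp point.
Start: joints at [61.908, 35.231, -0.722, 81.555, 0.464, 63.22, -2.315], TCP at [290.784, -581.297, 218.64] pointing down, gripper open.
Joint ranges: [-178.69, 178.69], [-17.37, 117.87], [-77.05, 75.6], [15.02, 138.74], [-78.02, 258.01], [0.78, 113.62], [-162.83, 162.83]. Speed limits (degrees/s): [159.86, 159.86, 180, 180, 180, 180, 180].

INTERFACE

Orientations are given as a 3x3 rotation matrix whose columns are the frame's x, y, z axes.
In Python, from rig import env gives the robot as it stands. The module is installed in compiled form; this text tells all that it offers.
- The arm moves only by the tool drive_tool, never from a script. Its argument "commands" is text: rows parted by semicolons, each of 7 numbers parted by spaces: the finger opening in mm, from 0 to 93, then the shift along the tool's x, y, z in mm, then the turn, a rotation vector about the tool's x, y, z in degrees. In form: claw tx ty tz ax ay az; .... A call has 1 to 12 rows; each row shifts and turns the commanded pose from where the row before left it, along the tool's axes as they then stand; what a row does not reach is not made up. A row lasts 1/8 s, in which the tool goes at most 62.5 mm and 10.7 degrees, less where a joint would pass 70% of its speed; a pose out of reach is approached as far as the arm can. A call is refused whole if a number of a shift passes 62.5 or a number of a turn 10.7, either way. A call with a gripper value outside its range is refused whole. The fingers move at their own pace and stop on an object; the grip force is fixed at half the most. Time passes only in rows, so rows that do not move let the fingers close. It gives the time, the measured TCP pose, the force, the opening and the grip force at its end, in the units of the state.
- env.get_state(): the state, without advancing time (a new reading comes with each control period).
- env.read_camera(name): name is "scene" or "top" or "wrist"; returns a dict with "image" (420x560x3 uint8, blue, green, red), "depth" (420x560 float32, mm along the optical axis (not along the pixel's ray), 0 where there is no reading), "camera_matrix" (3x3 intrinsics, pixels), "D" ([k1, k2, p1, p2, k3] as OpenCV has them; the pictures are not rectified), "extrinsics" (4x4, takes a point from world to camera coordinates); the wrist camera has in their place "mount" (4x4, takes a point from camera to tool coordinates, whose origin is the TCP and whose axes are the flange's). Camera axes: x right, y down, z forward; pixel columns grow to the right and rows downward; lengths in mm; the calibration is good to about 2 mm. A picture is of the moment at which its call begins: read the wrist's pose just before it.
- env.finish_job(): hands the job in; it is judged then, once.
The state is a dict: "t": time; "joint_positions": joint angles; "joint_velocities": joint speeds; "joint_efforts": joint torques, N m; "tcp_pos": TCP position; "tcp_rot": TCP orientation; "wrist_force": force on the tool from outside, world axes, zero at the start; "ft_torque": the same for the moment, N m; "width": finger opening in mm; "grasp_force": force on a finger pad.
Only numpy, scipy, OpenCV 4.12 (cv2) and the standard library are available. Lean on these libraries where they do the work, as an engineer would, in place of code of your own. Each camera call takes 0.05 s, during which the arm holds its last target. There are 200 camera calls.

## Working session

There is one attempt and no reset: what is moved stays moved. The work goes in short steps, Python scripts to look and compute and a tool call to move; the robot and the scene stay as the last step left them, time stands still between calls to the robot, and variables do not carry over. Pictures are saved under pics/ and viewed, at most 14 in all, crops included, and the job is handed in when it is done.

Besides the shell and the picture viewer there is one more tool, called after "Emit:" by a JSON object that holds its "api" and its "payload", one argument or row to a line. drive_tool: Moves the arm, as the interface text tells. Its arguments: {"type":"object","properties":{"commands":{"type":"string"}},"required":["commands"]}

```bash
mkdir -p pics
cat > h.py <<'E'
import numpy as np, cv2
from rig import env
def snap(n):
    s=env.get_state(); c=env.read_camera(n)
    if n=="wrist":
        T=np.eye(4);T[:3,:3]=np.array(s["tcp_rot"]);T[:3,3]=s["tcp_pos"]
        c["c2w"]=T@np.array(c["mount"])
    else: c["c2w"]=np.linalg.inv(np.array(c["extrinsics"]))
    c["K"]=np.array(c["camera_matrix"],float); c["D"]=np.array(c["D"],float)
    return c
def ray(c,uv,z):
    uv=np.array(uv,float).reshape(-1,1,2)
    p=cv2.undistortPoints(uv,c["K"],c["D"]).reshape(-1,2)
    d=np.c_[p,np.ones(len(p))]@c["c2w"][:3,:3].T; o=c["c2w"][:3,3]
    return o+d*((z-o[2])/d[:,2])[:,None]
def cloud(c):
    h,w=c["depth"].shape; u,v=np.meshgrid(np.arange(w),np.arange(h))
    p=cv2.undistortPoints(np.stack([u,v],-1).reshape(-1,1,2).astype(float),c["K"],c["D"]).reshape(-1,2)
    P=np.c_[p,np.ones(len(p))]*c["depth"].reshape(-1,1)
    return (P@c["c2w"][:3,:3].T+c["c2w"][:3,3]).reshape(h,w,3)
def st():
    s=env.get_state(); print({k:np.round(s[k],2).tolist() for k in("t","tcp_pos","tcp_rot","joint_positions","width","grasp_force","wrist_force")})
E
python3 - <<'E'
from h import *
import pickle
st()
for n in("scene","top"):
    c=snap(n); cv2.imwrite(f"pics/{n}0.png",c["image"]); pickle.dump(c,open(n+"0.pkl","wb"))
    print(n,np.round(c["c2w"],2).tolist(),c["K"].tolist())
E
```

```text
{'t': 0.0, 'tcp_pos': [290.44, -580.61, 217.47], 'tcp_rot': [[0.89, 0.45, -0.0], [0.45, -0.89, 0.0], [-0.0, -0.0, -1.0]], 'joint_positions': [61.91, 35.29, -0.72, 81.64, 0.46, 63.22, -2.31], 'width': 93.14, 'grasp_force': 0.0, 'wrist_force': [0.14, -0.54, 0.02]}
scene [[-0.53, -0.39, 0.75, -435.77], [-0.85, 0.26, -0.46, 569.85], [-0.01, -0.88, -0.47, 697.78], [0.0, 0.0, 0.0, 1.0]] [[431.81198955117463, 0.0, 284.0087698384093], [0.0, 431.81198955117463, 214.325803671234], [0.0, 0.0, 1.0]]
top [[-0.01, -0.98, 0.19, 299.99], [-1.0, 0.0, -0.01, -18.45], [0.01, -0.19, -0.98, 1509.79], [0.0, 0.0, 0.0, 1.0]] [[526.7483630656575, 0.0, 279.7705603217104], [0.0, 526.7483630656575, 203.2722777278576], [0.0, 0.0, 1.0]]
```

View pics/scene0.png

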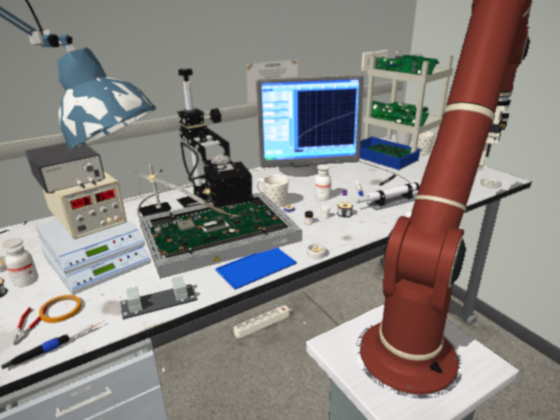

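View pics/top0.png

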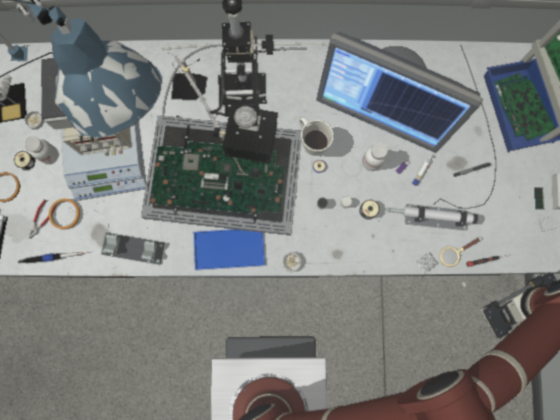

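The scene view shows the whole bench. In the top view the black jar is at (322,202), white jar (347,202), spool (370,208), rod tip (390,209), tube to (480,217), tray (230,249), V-stand (133,248), bottle (376,157), tin (292,261) and heat sink (427,261).

Run:
```python
from h import *
import pickle
c=pickle.load(open("top0.pkl","rb"))
for n,uv,z in [("black",(322,202),38),("white",(347,202),38),("spool",(370,208),34),("rodtip",(388,209),36),("mouth",(403,210),54),("tubeend",(480,217),40),("trayL",(195,249),8),("trayR",(266,249),8),("tray",(230,249),8),("vL",(112,245),46),("vR",(153,249),46),("bottle",(376,157),100),("tin",(292,261),22),("hs",(427,261),18),("bigtray corner",(297,230),30)]:
    print(n,np.round(ray(c,uv,z)[0]))
w=snap("wrist"); print(np.round(w["mount"],3).tolist(), w["K"].tolist(),w["D"])
b=c["image"].astype(int)
m=((b[...,0]-b[...,2]>100)&(b[...,1]<120)).astype(np.uint8);m[:220]=0;m[:,:180]=0;m[:,280:]=0
k=max(cv2.findContours(m,0,2)[0],key=cv2.contourArea)
r=ray(c,k.reshape(-1,2),8)[:,:2].astype(np.float32);print("tray",cv2.minAreaRect(r))
```

```text
black [ 584. -154.   38.]
white [ 584. -225.   38.]
spool [ 567. -292.   34.]
rodtip [ 564. -343.   36.]
mouth [ 557. -382.   54.]
tubeend [ 538. -610.   40.]
trayL [454. 209.   8.]
trayR [454.   6.   8.]
tray [454. 109.   8.]
vL [462. 438.  46.]
vR [451. 322.  46.]
bottle [ 699. -302.  100.]
tin [418. -67.  22.]
hs [ 415. -453.   18.]
bigtray corner [505. -82.  30.]
[[0.002, -0.969, -0.249, 68.27], [1.0, 0.001, 0.001, 0.105], [-0.0, -0.249, 0.969, -166.562], [0.0, 0.0, 0.0, 1.0]] [[333.59090395750883, 0.0, 273.7608147330675], [0.0, 333.59090395750883, 208.4501105745147], [0.0, 0.0, 1.0]] [0.00391974 0.         0.         0.         0.        ]
tray ((456.632568359375, 111.11442565917969), (100.40907287597656, 190.0563507080078), 2.6505072116851807)
```

Emit:
{"api": "drive_tool", "payload": {
  "commands": "93 50 -27 0 0 0 0;93 50 -27 0 0 0 0;93 50 -27 0 0 0 0;93 50 -27 0 0 0 0;93 50 -27 0 0 0 0;93 50 -27 0 0 0 0;93 50 -27 0 0 0 0;93 0 0 0 0 0 -9.2;93 0 0 0 0 0 -9.2;93 0 0 0 0 0 0;93 0 0 0 0 0 0"
}}

```text
t: 1.52
tcp_pos: [519.0, -255.9, 218.5]
tcp_rot: [[0.709, 0.705, -0.0], [0.705, -0.709, 0.0], [-0.0, -0.0, -1.0]]
wrist_force: [-0.3, 0.1, -0.5]
width: 93.2
grasp_force: 0.0
```

Run:
```python
from h import *
import pickle
st()
c=snap("wrist"); cv2.imwrite("pics/w1.png",c["image"]); pickle.dump(c,open("w1.pkl","wb"))
```

```text
{'t': 1.52, 'tcp_pos': [518.99, -255.91, 218.49], 'tcp_rot': [[0.71, 0.7, -0.0], [0.7, -0.71, 0.0], [-0.0, -0.0, -1.0]], 'joint_positions': [28.76, 28.96, -7.29, 93.7, 4.17, 57.64, -25.05], 'width': 93.21, 'grasp_force': 0.0, 'wrist_force': [-0.34, 0.09, -0.49]}
```

View pics/w1.png

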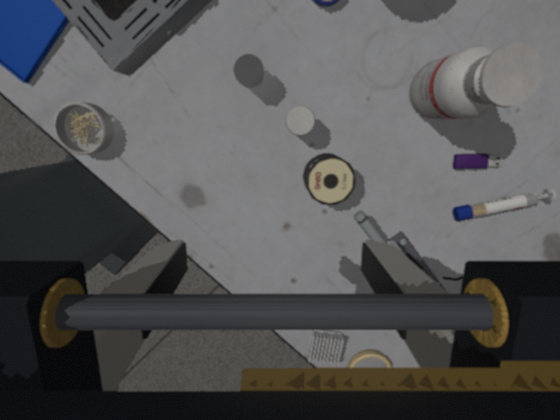

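The wrist view shows the black lid at (249,70), white lid (300,121), spool (330,178), rod end (361,216), tube mouth near (400,240) partly behind the finger, bottle (480,80) and tin (83,128).

```bash
cat >> h.py <<'E'
def lids(c,specs):
    """objects' centres from depth points near the top face; specs: name,(u,v),h,d"""
    P=cloud(c); out={}
    for n,uv,h,d in specs:
        g=ray(c,uv,h)[0]
        m=(np.hypot(P[...,0]-g[0],P[...,1]-g[1])<d*.8)&(abs(P[...,2]-h)<5)
        m8=cv2.morphologyEx(m.astype(np.uint8),cv2.MORPH_OPEN,np.ones((3,3)))
        k=max(cv2.findContours(m8,0,1)[0],key=cv2.contourArea).reshape(-1,2)
        q=ray(c,k,h)[:,:2].astype(np.float32)
        (e,r)=cv2.minEnclosingCircle(q); el=cv2.fitEllipse(q)
        zz=np.median(P[...,2][m8>0])
        print(n,"circ",np.round(e,1),round(2*r,1),"ell",np.round(el[0],1),np.round(el[1],1),"z",round(float(zz),1)); out[n]=el[0]
    return out
E
python3 - <<'E'
from h import *
import pickle
c=pickle.load(open("w1.pkl","rb"))
lids(c,[("black",(249,70),38,29),("white",(300,121),38,29),("spool",(330,178),34,54),("tin",(83,128),22,55)])
P=cloud(c)
b=(P[...,2]>20)&(P[...,2]<115)&(P[...,0]>620)&(P[...,0]<760)&(P[...,1]<-240)&(P[...,1]>-370)
q=P[b];print("bottle",np.percentile(q,[2,50,98],axis=0).round(0).tolist())
r=(abs(P[...,2]-39)<6)&(np.hypot(P[...,0]-564,P[...,1]+350)<30)
q=P[r];print("rod",len(q),np.percentile(q,[1,50,99],axis=0).round(1).tolist()); print(cv2.fitLine(q[:,:2].astype(np.float32),2,0,.01,.01).ravel())
for u,v in[(361,216),(371,213),(353,218)]:print(ray(c,(u,v),36))
for s in ("scene","top"):
  pass
f=P[(P[...,0]>500)&(P[...,1]>-100)&(P[...,2]>15)];print("fixture max z",np.percentile(f[:,2],[50,90,99,100]) if len(f) else 0)
E
```

```text
black circ [ 584.8 -155.3] 29.4 ell [ 584.8 -155.1] [27.8 29. ] z 39.0
white circ [ 587.5 -224.7] 29.0 ell [ 587.4 -224.7] [27.8 28.4] z 39.0
spool circ [ 567.3 -291.9] 53.8 ell [ 567.5 -292.1] [51.5 52.3] z 34.9
tin circ [418.9 -66.7] 56.1 ell [418.7 -66.9] [51.7 52.1] z 21.1
bottle [[685.0, -329.0, 24.0], [698.0, -294.0, 81.0], [731.0, -278.0, 108.0]]
rod 392 [[555.1, -378.3, 34.2], [561.9, -355.4, 41.2], [568.6, -338.3, 43.7]]
[ 7.3081687e-02  9.9732596e-01  5.6185852e+02 -3.5592065e+02]
[[ 564.79439169 -344.1657027    36.        ]]
[[ 574.67609501 -349.29835259   36.        ]]
[[ 557.15652534 -339.70295826   36.        ]]
fixture max z [45.76076091 47.23293466 48.16282813 49.71063232]
```

Emit:
{"api": "drive_tool", "payload": {
  "commands": "55 40 -8 0 0 0 0;55 40 -8 0 0 0 0;55 37.6 -9 0 0 0 0;55 0 0 45 0 0 0;55 0 0 45 0 0 0;55 0 0 45 0 0 0;55 0 0 35 0 0 0;55 0 0 0 0 0 0;55 0 0 0 0 0 0"
}}

```text
t: 2.7
tcp_pos: [586.0, -155.2, 50.0]
tcp_rot: [[0.708, 0.706, 0.002], [0.706, -0.708, -0.001], [0.001, 0.002, -1.0]]
wrist_force: [0.3, 0.5, -0.3]
width: 54.8
grasp_force: 0.0
```

Emit:
{"api": "drive_tool", "payload": {
  "commands": "55 -0.9 -0.9 20 0 0 0;55 0 0 21 0 0 0;55 0 0 0 0 0 0;40 0 0 0 0 0 0;30 0 0 0 0 0 0;24 0 0 0 0 0 0;24 0 0 0 0 0 0;24 0 0 0 0 0 0;24 0 0 0 0 0 0"
}}

```text
t: 3.82
tcp_pos: [584.1, -155.0, 8.5]
tcp_rot: [[0.707, 0.707, 0.001], [0.707, -0.707, -0.0], [0.001, 0.001, -1.0]]
wrist_force: [-0.8, 0.0, 4.6]
width: 28.6
grasp_force: 30.0
```

Emit:
{"api": "drive_tool", "payload": {
  "commands": "24 0 0 -10 0 0 0;24 0 0 -40 0 0 0;24 0 0 -40 0 0 0;24 9.8 -38.5 0 0 0 0;24 9.8 -38.5 0 0 0 0;24 9.8 -38.5 0 0 0 0;24 9.8 -38.5 0 0 0 0;24 9.8 -38.5 0 0 0 0;24 9.8 -38.5 0 0 0 0;24 0 0 30 0 0 0;24 0 0 30 0 0 0;24 0 0 0 0 0 0"
}}

```text
t: 5.32
tcp_pos: [460.2, 50.0, 36.5]
tcp_rot: [[0.707, 0.707, -0.005], [0.707, -0.707, -0.001], [-0.004, -0.003, -1.0]]
wrist_force: [0.4, 0.3, 0.5]
width: 28.3
grasp_force: 30.0
```

Emit:
{"api": "drive_tool", "payload": {
  "commands": "24 0 0 12 0 0 0;24 0 0 8 0 0 0;24 0 0 4 0 0 0;24 0 0 0 0 0 0;24 0 0 0 0 0 0;35 0 0 0 0 0 0;50 0 0 0 0 0 0;50 0 0 0 0 0 0;50 0 0 -40 0 0 0;50 0 0 -50 0 0 0"
}}

```text
t: 6.58
tcp_pos: [460.9, 50.0, 103.9]
tcp_rot: [[0.707, 0.707, -0.003], [0.707, -0.707, -0.0], [-0.002, -0.002, -1.0]]
wrist_force: [0.8, -0.9, -0.7]
width: 50.4
grasp_force: 0.0
```

Emit:
{"api": "drive_tool", "payload": {
  "commands": "50 -15 40.5 0 0 0 0;50 -15 40.5 0 0 0 0;50 -15 40.5 0 0 0 0;50 -15 40.5 0 0 0 0;50 -15 40.5 0 0 0 0;50 -15 40.5 0 0 0 0;50 -14.7 40.7 0 0 0 0;50 0 0 0 0 0 0;50 0 0 30 0 0 0;50 0 0 22 0 0 0;50 0 0 0 0 0 0"
}}

```text
t: 7.95
tcp_pos: [586.4, -222.7, 49.9]
tcp_rot: [[0.706, 0.708, -0.005], [0.708, -0.706, 0.002], [-0.002, -0.005, -1.0]]
wrist_force: [0.0, -0.4, -0.3]
width: 50.3
grasp_force: 0.0
```

Emit:
{"api": "drive_tool", "payload": {
  "commands": "50 -0.5 1.8 20 0 0 0;50 0 0 0 0 0 0;50 0 0 0 0 0 0"
}}

```text
t: 8.32
tcp_pos: [589.4, -226.3, 32.0]
tcp_rot: [[0.707, 0.707, 0.001], [0.707, -0.707, -0.0], [0.0, 0.0, -1.0]]
wrist_force: [1.1, 0.4, -0.2]
width: 49.7
grasp_force: 0.0
```

Emit:
{"api": "drive_tool", "payload": {
  "commands": "50 0 0 0 0 0 0;50 0 0 0 0 0 0;50 0 0 0 0 0 0"
}}

```text
t: 8.7
tcp_pos: [589.4, -226.3, 32.0]
tcp_rot: [[0.707, 0.707, 0.0], [0.707, -0.707, -0.0], [0.0, 0.0, -1.0]]
wrist_force: [-1.1, 0.2, 0.1]
width: 50.2
grasp_force: 0.0
```

Emit:
{"api": "drive_tool", "payload": {
  "commands": "50 -0.2 -2.5 0 0 0 0;50 0 0 15 0 0 0;50 0 0 8.5 0 0 0;50 0 0 0 0 0 0;50 0 0 0 0 0 0;35 0 0 0 0 0 0;24 0 0 0 0 0 0;24 0 0 0 0 0 0;24 0 0 0 0 0 0;24 0 0 0 0 0 0"
}}

```text
t: 9.95
tcp_pos: [587.5, -224.6, 8.4]
tcp_rot: [[0.707, 0.707, 0.0], [0.707, -0.707, -0.0], [0.0, 0.0, -1.0]]
wrist_force: [-0.7, -0.1, 1.3]
width: 28.3
grasp_force: 30.0
```

Emit:
{"api": "drive_tool", "payload": {
  "commands": "24 0 0 -10 0 0 0;24 0 0 -40 0 0 0;24 0 0 -40 0 0 0;24 17.4 -40 0 0 0 0;24 17.4 -40 0 0 0 0;24 17.4 -40 0 0 0 0;24 17.4 -40 0 0 0 0;24 17.4 -40 0 0 0 0;24 17.4 -40 0 0 0 0;24 17.4 -40 0 0 0 0;24 17.4 -40 0 0 0 0;24 0 0 0 0 0 0"
}}

```text
t: 11.45
tcp_pos: [458.2, 104.4, 98.8]
tcp_rot: [[0.702, 0.713, -0.0], [0.713, -0.702, 0.002], [0.001, -0.002, -1.0]]
wrist_force: [0.6, -0.5, -0.1]
width: 28.2
grasp_force: 30.0
```

Emit:
{"api": "drive_tool", "payload": {
  "commands": "24 0 0 35 0 0 0;24 0 0 35 0 0 0;24 0 0 10 0 0 0;24 0 0 0 0 0 0;24 0 0 0 0 0 0;24 0 0 0 0 0 0"
}}

```text
t: 12.2
tcp_pos: [460.4, 100.2, 19.2]
tcp_rot: [[0.708, 0.707, 0.002], [0.707, -0.708, 0.001], [0.002, 0.001, -1.0]]
wrist_force: [-0.8, 0.7, 0.0]
width: 28.5
grasp_force: 30.0
```

Emit:
{"api": "drive_tool", "payload": {
  "commands": "24 0 0 4 0 0 0;24 0 0 3.2 0 0 0;24 0 0 0 0 0 0;24 0 0 0 0 0 0;35 0 0 0 0 0 0;50 0 0 0 0 0 0;50 0 0 0 0 0 0;50 0 0 -40 0 0 0;50 0 0 -50 0 0 0;60 0 0 0 0 0 0"
}}

```text
t: 13.45
tcp_pos: [462.0, 100.8, 103.9]
tcp_rot: [[0.708, 0.707, 0.008], [0.707, -0.708, 0.002], [0.007, 0.004, -1.0]]
wrist_force: [-0.1, 0.2, 0.5]
width: 56.6
grasp_force: 0.0
```

Emit:
{"api": "drive_tool", "payload": {
  "commands": "75 -22.4 39.2 0 0 0 0;75 -22.4 39.2 0 0 0 0;75 -22.4 39.2 0 0 0 0;75 -22.4 39.2 0 0 0 0;75 -22.4 39.2 0 0 0 0;75 -22.4 39.2 0 0 0 0;75 -22.4 39.2 0 0 0 0;75 -22.4 39.2 0 0 0 0;75 -22.4 39.2 0 0 0 0;75 0 0 0 0 0 0;75 0 0 25 0 0 0;75 0 0 0 0 0 0"
}}

```text
t: 14.95
tcp_pos: [564.1, -289.4, 73.0]
tcp_rot: [[0.706, 0.708, -0.006], [0.708, -0.706, 0.004], [-0.002, -0.007, -1.0]]
wrist_force: [-0.6, -0.3, 0.8]
width: 75.0
grasp_force: 0.0
```

Emit:
{"api": "drive_tool", "payload": {
  "commands": "75 0 0 0 0 0 0;75 0 0 20 0 0 0;75 0 0 0 0 0 0;75 0 0 0 0 0 0;75 0 0 0 0 0 0"
}}

```text
t: 15.58
tcp_pos: [566.9, -292.1, 57.0]
tcp_rot: [[0.707, 0.707, 0.002], [0.707, -0.707, -0.001], [0.001, 0.002, -1.0]]
wrist_force: [0.7, -0.7, -0.7]
width: 75.2
grasp_force: 0.0
```

Emit:
{"api": "drive_tool", "payload": {
  "commands": "75 0 0 30 0 0 0;75 0 0 15 0 0 0;75 0 0 6 0 0 0;75 0 0 0 0 0 0;75 0 0 0 0 0 0;60 0 0 0 0 0 0;48 0 0 0 0 0 0;48 0 0 0 0 0 0;48 0 0 0 0 0 0;48 0 0 0 0 0 0"
}}

```text
t: 16.82
tcp_pos: [566.7, -292.1, 5.3]
tcp_rot: [[0.707, 0.707, 0.001], [0.707, -0.707, -0.0], [0.0, 0.001, -1.0]]
wrist_force: [0.7, 0.0, 1.7]
width: 53.8
grasp_force: 30.0
```

Emit:
{"api": "drive_tool", "payload": {
  "commands": "48 0 0 -10 0 0 0;48 0 0 -40 0 0 0;48 0 0 -40 0 0 0;48 24.3 -39.7 0 0 0 0;48 24.3 -39.7 0 0 0 0;48 24.3 -39.7 0 0 0 0;48 24.3 -39.7 0 0 0 0;48 24.3 -39.7 0 0 0 0;48 24.3 -39.7 0 0 0 0;48 24.3 -39.7 0 0 0 0;48 24.3 -39.7 0 0 0 0;48 24.3 -39.7 0 0 0 0"
}}

```text
t: 18.32
tcp_pos: [467.4, 116.8, 95.1]
tcp_rot: [[0.707, 0.707, -0.001], [0.707, -0.707, -0.0], [-0.001, -0.001, -1.0]]
wrist_force: [0.6, -0.3, -3.1]
width: 53.8
grasp_force: 30.0
```

Emit:
{"api": "drive_tool", "payload": {
  "commands": "48 24.3 -39.7 0 0 0 0;48 0 0 0 0 0 0;48 0 0 35 0 0 0;48 0 0 35 0 0 0;48 0 0 8 0 0 0;48 0 0 0 0 0 0;48 0 0 0 0 0 0;48 0 0 0 0 0 0"
}}

```text
t: 19.32
tcp_pos: [458.4, 160.9, 18.1]
tcp_rot: [[0.708, 0.707, 0.002], [0.707, -0.708, 0.001], [0.002, 0.001, -1.0]]
wrist_force: [0.1, 1.3, -2.3]
width: 53.2
grasp_force: 30.0
```

Emit:
{"api": "drive_tool", "payload": {
  "commands": "48 0 0 5 0 0 0;48 0 0 4.3 0 0 0;48 0 0 0 0 0 0;48 0 0 0 0 0 0;60 0 0 0 0 0 0;75 0 0 0 0 0 0;75 0 0 0 0 0 0;75 0 0 -40 0 0 0;75 0 0 -50 0 0 0;75 0 0 -50 0 0 0;75 0 0 -50 0 0 0"
}}

```text
t: 20.7
tcp_pos: [457.3, 160.5, 199.3]
tcp_rot: [[0.707, 0.707, -0.0], [0.707, -0.707, 0.0], [0.0, -0.0, -1.0]]
wrist_force: [1.0, 0.0, 0.5]
width: 74.7
grasp_force: 0.0
```

Emit:
{"api": "drive_tool", "payload": {
  "commands": "75 30 -30 0 0 0 0;75 30 -30 0 0 0 0;75 30 -30 0 0 0 0;75 0 0 0 0 0 0;75 0 0 0 0 0 0;75 0 0 0 0 0 0"
}}

```text
t: 21.45
tcp_pos: [458.0, 286.2, 197.6]
tcp_rot: [[0.709, 0.705, -0.0], [0.705, -0.709, -0.001], [-0.001, 0.001, -1.0]]
wrist_force: [-0.1, 0.2, -0.8]
width: 74.7
grasp_force: 0.0
```

Run:
```python
from h import *
import pickle
st()
c=snap("wrist"); cv2.imwrite("pics/w2.png",c["image"]); pickle.dump(c,open("w2.pkl","wb"))
```

```text
{'t': 21.45, 'tcp_pos': [458.04, 286.16, 197.59], 'tcp_rot': [[0.71, 0.7, -0.0], [0.7, -0.71, -0.0], [-0.0, 0.0, -1.0]], 'joint_positions': [-30.0, 26.9, -6.43, 101.4, 3.76, 51.96, -83.23], 'width': 74.72, 'grasp_force': 0.0, 'wrist_force': [-0.09, 0.23, -0.84]}
```

View pics/w2.png

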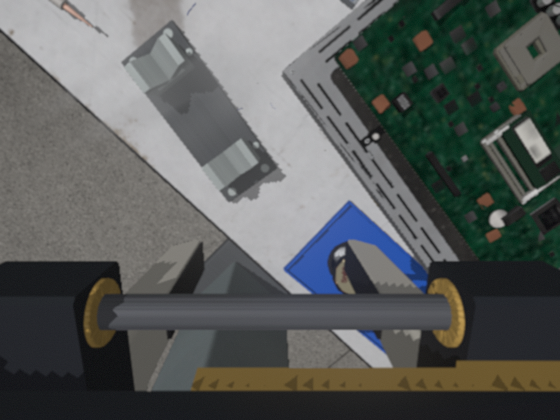

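The view shows the V-stand with base corners near (123,62), (172,21), (278,168), (230,201), blocks at about (158,60) and (232,163), and the spool in the tray at (345,270).

Run:
```python
from h import *
import pickle
c=pickle.load(open("w2.pkl","rb")); P=cloud(c)
R=np.zeros(P.shape[:2],np.uint8); cv2.fillPoly(R,[np.array([(110,62),(170,10),(295,165),(232,215)])],1)
z=P[...,2]
base=(R>0)&(z>4)&(z<55)
# base-plane: footprint points at z<12
b=(R>0)&(z>5)&(z<12); q=P[b][:,:2].astype(np.float32); print("base",cv2.minAreaRect(q),len(q), "z",np.median(z[b]))
g=((R>0)&(z>15)).astype(np.uint8)
n,l,s,ce=cv2.connectedComponentsWithStats(g)
for i in range(1,n):
    if s[i,4]<80: continue
    q=P[(l==i)]; t=q[q[:,2]>np.percentile(q[:,2],98)-4]
    print("blk",s[i,4],cv2.minAreaRect(q[:,:2].astype(np.float32)),"top z",np.percentile(q[:,2],[50,98]).round(1), "toprect",cv2.minAreaRect(t[:,:2].astype(np.float32)))
im=c["image"].copy()[0:240,90:330]; cv2.imwrite("pics/v.png",cv2.resize(im,None,fx=2.5,fy=2.5,interpolation=2))
```

```text
base ((458.05853271484375, 390.7158203125), (175.64161682128906, 66.31948852539062), 80.41915130615234) 7517 z 8.539427447879916
blk 2303 ((472.6529541015625, 397.7516174316406), (53.07888412475586, 133.22262573242188), 6.386965751647949) top z [40.5 47.6] toprect ((472.8135986328125, 397.7539367675781), (52.333229064941406, 133.3592529296875), 6.569991588592529)
blk 1548 ((465.18341064453125, 333.89019775390625), (27.951087951660156, 81.16875457763672), 80.4809341430664) top z [42.3 47.7] toprect ((465.1834716796875, 333.89007568359375), (27.950960159301758, 81.16901397705078), 80.48271179199219)
```

View pics/v.png

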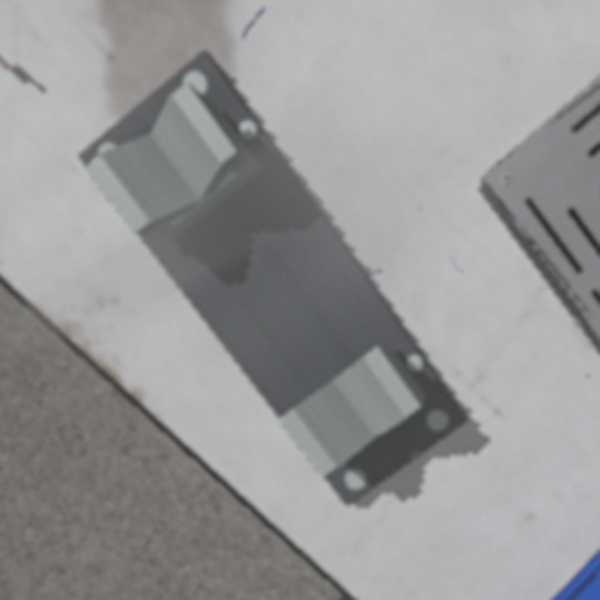

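The close view shows the base square with both V-blocks; the base rectangle fitted at 175.6 x 66.3 mm, centre (458.1, 390.7), 80.4°. Next I go back to look at the tube.

Emit:
{"api": "drive_tool", "payload": {
  "commands": "75 -33.7 46 0 0 0 0;75 -33.7 46 0 0 0 0;75 -33.7 46 0 0 0 0;75 -33.7 46 0 0 0 0;75 -33.7 46 0 0 0 0;75 -33.7 46 0 0 0 0;75 -33.7 46 0 0 0 0;75 -33.7 46 0 0 0 0;75 -33.7 46 0 0 0 0;75 -33.7 46 0 0 0 0;75 -33.7 46 0 0 0 0;75 -33.7 46 0 0 0 0"
}}

```text
t: 23.0
tcp_pos: [560.9, -391.1, 197.8]
tcp_rot: [[0.709, 0.706, 0.0], [0.706, -0.709, -0.0], [-0.0, 0.0, -1.0]]
wrist_force: [0.5, -0.3, -0.5]
width: 74.9
grasp_force: 0.0
```

Emit:
{"api": "drive_tool", "payload": {
  "commands": "50 0 0 20 0 0 -10.2;50 0 0 20 0 0 -10.2;50 0 0 7 0 0 -10.2;50 0 0 0 0 0 -10.2;50 0 0 0 0 0 0;50 0 0 0 0 0 0;50 0 0 0 0 0 0"
}}

```text
t: 23.88
tcp_pos: [561.7, -388.5, 150.9]
tcp_rot: [[0.075, 0.997, 0.0], [0.997, -0.075, -0.0], [-0.0, 0.0, -1.0]]
wrist_force: [0.6, 0.1, -0.4]
width: 50.0
grasp_force: 0.0
```

Run:
```python
from h import *
import pickle
st()
c=snap("wrist"); cv2.imwrite("pics/w3.png",c["image"]); pickle.dump(c,open("w3.pkl","wb"))
```

```text
{'t': 23.88, 'tcp_pos': [561.68, -388.51, 150.87], 'tcp_rot': [[0.08, 1.0, 0.0], [1.0, -0.08, -0.0], [-0.0, 0.0, -1.0]], 'joint_positions': [39.76, 42.3, -12.96, 79.84, 10.17, 58.98, 20.5], 'width': 49.99, 'grasp_force': 0.0, 'wrist_force': [0.57, 0.14, -0.4]}
```

View pics/w3.png

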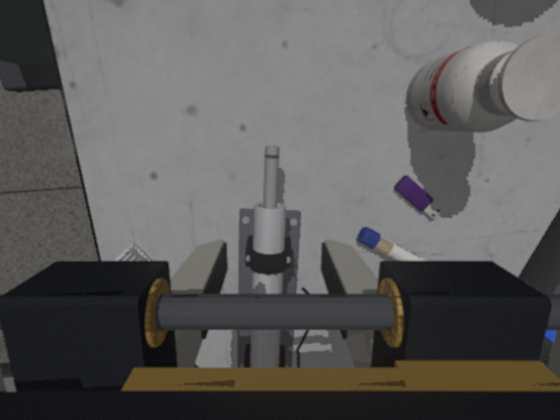

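The rod runs from its tip (272,147) to the tube's mouth at about (269,205), the saddle is at (268,258), and the bottle at (460,90).

Run:
```python
from h import *
import pickle
c=pickle.load(open("w3.pkl","rb")); P=cloud(c); z=P[...,2]
def mids(r0,r1,zlo,z0):
    o=[]
    for r in range(r0,r1):
        u=np.where(z[r,245:300]>zlo)[0]+245
        if len(u)>3: o.append((.5*(u[0]+u[-1]),r,len(u)))
    o=np.array(o); p=ray(c,o[:,:2],z0); return o,p
for n,a in(("rod",(150,200,22,36)),("tube",(212,242,22,40))):
    o,p=mids(*a); l=cv2.fitLine(p[:,:2].astype(np.float32),2,0,.01,.01).ravel()
    print(n,"w",np.median(o[:,2]),"dir",np.degrees(np.arctan2(l[1],l[0])),"x at y=-350,-390:",[round(l[2]+l[0]/l[1]*(y-l[3]),2) for y in(-350,-390)])
print("col z, rows",[(r,round(float(z[r,270]),1),P[r,270,1].round(1)) for r in range(140,216,4)])
b=(z>8)&(z<118)&(P[...,1]<-240)&(P[...,1]>-370)&(P[...,0]>620)&(P[...,0]<760)
print("bottle min x",[(y,P[b&(abs(P[...,1]-y)<4)][:,0].min().round(1)) for y in(-325,-315,-305,-295,-285,-275) if (b&(abs(P[...,1]-y)<4)).any()])
```

```text
rod w 14.0 dir 84.18004 x at y=-350,-390: [np.float32(561.91), np.float32(557.83)]
tube w 32.0 dir 80.31125 x at y=-350,-390: [np.float32(565.38), np.float32(558.55)]
col z, rows [(140, 1.4, np.float64(-335.6)), (144, -0.6, np.float64(-339.4)), (148, 42.5, np.float64(-340.0)), (152, 41.8, np.float64(-343.2)), (156, 43.3, np.float64(-346.3)), (160, 42.6, np.float64(-349.6)), (164, 42.9, np.float64(-352.9)), (168, 42.4, np.float64(-356.2)), (172, 42.1, np.float64(-359.6)), (176, 42.4, np.float64(-362.9)), (180, 42.1, np.float64(-366.2)), (184, 42.7, np.float64(-369.5)), (188, 43.0, np.float64(-372.8)), (192, 42.3, np.float64(-376.4)), (196, 42.7, np.float64(-379.7)), (200, 42.2, np.float64(-383.3)), (204, 42.0, np.float64(-386.8)), (208, 51.8, np.float64(-387.8)), (212, 52.9, np.float64(-390.9))]
bottle min x [(-325, np.float64(687.0)), (-315, np.float64(684.0)), (-305, np.float64(683.7)), (-295, np.float64(685.2)), (-285, np.float64(690.8)), (-275, np.float64(708.2))]
```

Run:
```python
from h import *
import pickle
c=pickle.load(open("w3.pkl","rb")); P=cloud(c); z=P[...,2]
def mids(c,z,rows,lo,hi,z0,zlo,zhi,v=False):
    o=[]
    for r in rows:
        u=np.where((z[r,lo:hi]>zlo)&(z[r,lo:hi]<zhi))[0]+lo
        if len(u)>3: o.append((.5*(u[0]+u[-1]),r,len(u)))
    return np.array(o)
for rows in((212,240),(276,290),(336,364)):
    o=mids(c,z,range(*rows),235,300,40,30,60)
    if len(o): p=ray(c,o[:,:2],45); print(rows,"w",np.median(o[:,2]),"mean",p.mean(0).round(2),o[:2].tolist())
t=pickle.load(open("top0.pkl","rb")); Q=cloud(t)
m=(Q[...,2]>30)&(Q[...,2]<64)&(abs(Q[...,0]-548)<45)&(Q[...,1]<-395)&(Q[...,1]>-598)
q=Q[m]; bins=np.arange(-595,-395,20)
# columns of top image run across tube
v,u=np.where(m); o=np.array([(cc,.5*(v[u==cc].min()+v[u==cc].max()),np.ptp(v[u==cc])+1) for cc in np.unique(u)])
p=ray(t,o[:,:2],42); ok=o[:,2]<=np.median(o[:,2]); l=cv2.fitLine(p[ok][:,:2].astype(np.float32),2,0,.01,.01).ravel()
print("top tube dir",np.degrees(np.arctan2(l[1],l[0]))%180,"x at -390",l[2]+l[0]/l[1]*(-390-l[3]),len(p))
```

```text
(212, 240) w 32.0 mean [ 556.13 -404.9    45.  ] [[269.5, 212.0, 32.0], [269.5, 213.0, 32.0]]
(276, 290) w 30.0 mean [ 550.14 -457.89   45.  ] [[267.0, 276.0, 31.0], [267.0, 277.0, 31.0]]
(336, 364) w 29.0 mean [ 542.25 -526.88   45.  ] [[265.0, 336.0, 29.0], [265.0, 337.0, 29.0]]
top tube dir 83.66298 x at -390 555.72644 71
```

Emit:
{"api": "drive_tool", "payload": {
  "commands": "40 0 0 0 0 0 2.1;40 26.8 -3.7 0 0 0 0;40 0 0 40 0 0 0;40 0 0 40 0 0 0;40 0 0 20 0 0 0;40 0 0 0 0 0 0;40 0 0 0 0 0 0;40 0 0 0 0 0 0"
}}

```text
t: 24.92
tcp_pos: [562.2, -361.9, 52.5]
tcp_rot: [[0.11, 0.994, 0.003], [0.994, -0.11, -0.002], [-0.001, 0.003, -1.0]]
wrist_force: [-0.8, -0.3, -0.5]
width: 40.1
grasp_force: 0.0
```

Emit:
{"api": "drive_tool", "payload": {
  "commands": "40 0 -1.2 20 0 0 0;40 0 0 15.5 0 0 0;40 0 0 0 0 0 0;40 0 0 0 0 0 0;40 0 0 0 0 0 0"
}}

```text
t: 25.55
tcp_pos: [560.5, -361.4, 16.0]
tcp_rot: [[0.11, 0.994, 0.001], [0.994, -0.11, -0.001], [-0.001, 0.001, -1.0]]
wrist_force: [-0.2, 0.1, -0.2]
width: 39.9
grasp_force: 0.0
```

Up 1 mm, grip, then pull a short way and check.

Emit:
{"api": "drive_tool", "payload": {
  "commands": "30 0 0.4 -1 0 0 0;15 0 0 0 0 0 0;8 0 0 0 0 0 0;8 0 0 0 0 0 0;8 0 0 0 0 0 0;8 0 0 0 0 0 0;8 0 0 0 0 0 0"
}}

```text
t: 26.42
tcp_pos: [560.4, -361.3, 16.3]
tcp_rot: [[0.11, 0.994, 0.0], [0.994, -0.11, -0.0], [-0.0, 0.0, -1.0]]
wrist_force: [1.1, -0.1, 1.2]
width: 10.8
grasp_force: 30.0
```

Emit:
{"api": "drive_tool", "payload": {
  "commands": "8 5 0 0 0 0 0;8 10 0 0 0 0 0;8 15 0 0 0 0 0;8 15 0 0 0 0 0;8 10 0 0 0 0 0;8 5 0 0 0 0 0;8 0 0 0 0 0 0;8 0 0 0 0 0 0"
}}

```text
t: 27.42
tcp_pos: [567.1, -300.4, 16.0]
tcp_rot: [[0.11, 0.994, 0.0], [0.994, -0.11, 0.002], [0.002, -0.0, -1.0]]
wrist_force: [0.1, 1.1, 0.3]
width: 10.8
grasp_force: 30.0
```

Emit:
{"api": "drive_tool", "payload": {
  "commands": "8 3 0 0 0 0 0;8 2 0 0 0 0 0;8 0 0 0 0 0 0;8 0 0 0 0 0 0;20 0 0 0 0 0 0;34 0 0 0 0 0 0;34 0 0 0 0 0 0;34 0 0 0 0 0 0;34 0 0 0 0 0 0"
}}

```text
t: 28.55
tcp_pos: [567.4, -296.5, 16.2]
tcp_rot: [[0.11, 0.994, 0.0], [0.994, -0.11, 0.0], [0.0, 0.0, -1.0]]
wrist_force: [-0.6, -0.1, -0.7]
width: 34.0
grasp_force: 0.0
```

Run:
```python
from h import *
st()
c=snap("wrist"); cv2.imwrite("pics/w4.png",c["image"])
P=cloud(c); z=P[...,2]
m=(z>25)&(z<50)&(abs(P[...,0]-565)<25)&(P[...,1]>-386)&(P[...,1]<-200)
q=P[m]; print([(y,np.percentile(q[abs(q[:,1]-y)<3][:,2],90).round(1),np.median(q[abs(q[:,1]-y)<3][:,0]).round(1)) for y in range(-384,-270,10) if (abs(q[:,1]-y)<3).sum()>5], q[:,1].max())
```

```text
{'t': 28.55, 'tcp_pos': [567.44, -296.53, 16.16], 'tcp_rot': [[0.11, 0.99, 0.0], [0.99, -0.11, 0.0], [0.0, 0.0, -1.0]], 'joint_positions': [31.4, 48.11, -9.94, 93.37, 11.63, 39.54, 9.38], 'width': 34.05, 'grasp_force': 0.0, 'wrist_force': [-0.56, -0.1, -0.74]}
[(-344, np.float64(42.1), np.float64(562.0)), (-334, np.float64(42.2), np.float64(562.7)), (-324, np.float64(42.2), np.float64(563.2)), (-304, np.float64(42.2), np.float64(567.8)), (-294, np.float64(44.3), np.float64(568.2)), (-284, np.float64(46.8), np.float64(548.6)), (-274, np.float64(41.7), np.float64(568.8))] -273.79176827947015
```

View pics/w4.png

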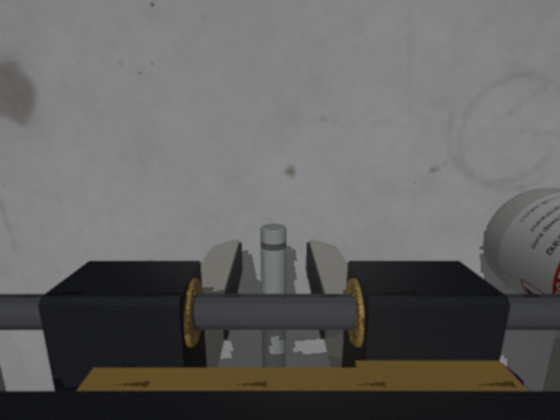

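The rod (tip at (273,228)) has stayed level in the tube. I slide the open fingers back toward the mouth.

Emit:
{"api": "drive_tool", "payload": {
  "commands": "34 -25 0 0 0 0 0;34 -25 0 0 0 0 0;34 -20 0 0 0 0 0;34 -6 0 0 0 0 0;34 0 0 0 0 0 0;34 0 0 0 0 0 0;34 0 0 0 0 0 0"
}}

```text
t: 29.48
tcp_pos: [559.5, -370.8, 16.2]
tcp_rot: [[0.108, 0.994, 0.0], [0.994, -0.108, 0.001], [0.001, 0.0, -1.0]]
wrist_force: [-0.5, -0.0, -0.4]
width: 34.0
grasp_force: 0.0
```

Emit:
{"api": "drive_tool", "payload": {
  "commands": "34 -4 0.4 -0.8 0 0 0;34 0 0 0 0 0 0;20 0 0 0 0 0 0;8 0 0 0 0 0 0;8 0 0 0 0 0 0;8 0 0 0 0 0 0;8 0 0 0 0 0 0"
}}

```text
t: 30.35
tcp_pos: [558.9, -376.1, 16.9]
tcp_rot: [[0.11, 0.994, -0.0], [0.994, -0.11, 0.0], [0.0, -0.0, -1.0]]
wrist_force: [-0.1, 0.6, 1.0]
width: 10.9
grasp_force: 30.0
```

Emit:
{"api": "drive_tool", "payload": {
  "commands": "8 8 0 0 0 0 0;8 16 0 0 0 0 0;8 20 0 0 0 0 0;8 20 0 0 0 0 0;8 20 0 0 0 0 0;8 20 0 0 0 0 0;8 20 0 0 0 0 0;8 16 0 0 0 0 0;8 8 0 0 0 0 0;8 0 0 0 0 0 0;8 0 0 0 0 0 0"
}}

```text
t: 31.72
tcp_pos: [575.0, -230.4, 16.9]
tcp_rot: [[0.112, 0.994, -0.0], [0.994, -0.112, -0.001], [-0.001, -0.0, -1.0]]
wrist_force: [-0.2, 0.7, -3.0]
width: 11.2
grasp_force: 30.0
```

Emit:
{"api": "drive_tool", "payload": {
  "commands": "8 0 0 -10 0 0 0;8 0 0 -30 0 0 0;8 0 0 -35 0 0 0;8 0 0 -30 0 0 0;8 0 0 0 0 0 0;8 0 0 0 0 0 0;8 0 0 0 0 0 0"
}}

```text
t: 32.6
tcp_pos: [574.1, -228.9, 120.2]
tcp_rot: [[0.11, 0.994, -0.003], [0.994, -0.11, 0.001], [0.001, -0.003, -1.0]]
wrist_force: [-0.1, -0.2, -3.3]
width: 11.2
grasp_force: 30.0
```

```bash
cat > rodchk.py <<'E'
from h import *
s=env.get_state(); c=snap("wrist"); P=cloud(c); R=np.array(s["tcp_rot"]); L=(P-np.array(s["tcp_pos"]))@R
m=(L[...,2]>-50)&(L[...,2]<15)&(abs(L[...,1])<12)&(abs(L[...,0])<150)
q=L[m]
for a in range(-80,150,8):
    k=q[abs(q[:,0]-a)<3]
    if len(k)>8: print(a,len(k),"y",np.median(k[:,1]).round(1),"z near",np.percentile(k[:,2],15).round(1))
print("tip x",np.percentile(q[:,0],99.7)); st()
cv2.imwrite("pics/rod.png",c["image"])
E
python3 rodchk.py
```

```text
-48 216 y -0.5 z near -25.0
-40 243 y -0.5 z near -25.2
-32 234 y -0.2 z near -25.2
-8 215 y -0.0 z near -25.2
0 322 y -0.0 z near -25.9
8 1509 y 0.4 z near -42.7
16 324 y -0.5 z near -25.5
24 329 y -0.5 z near -25.5
32 347 y -0.5 z near -25.5
40 348 y -0.5 z near -25.5
48 384 y -0.3 z near -25.6
56 404 y -0.1 z near -25.6
64 401 y -0.2 z near -25.7
72 441 y -0.2 z near -25.6
80 448 y -0.2 z near -25.7
88 472 y -0.2 z near -25.8
96 500 y -0.6 z near -25.8
104 57 y -0.2 z near -25.6
tip x 101.37584001924382
{'t': 32.65, 'tcp_pos': [574.26, -228.86, 120.32], 'tcp_rot': [[0.11, 0.99, -0.0], [0.99, -0.11, 0.0], [0.0, -0.0, -1.0]], 'joint_positions': [26.28, 38.75, -10.99, 93.23, 9.07, 49.08, 5.35], 'width': 11.08, 'grasp_force': 30.0, 'wrist_force': [0.26, 0.07, -2.36]}
```

Emit:
{"api": "drive_tool", "payload": {
  "commands": "8 20 -6 0 0 0 0;8 40 -12 0 0 0 0;8 45 -13.2 0 0 0 0;8 45 -13.2 0 0 0 0;8 45 -13.2 0 0 0 0;8 45 -13.2 0 0 0 0;8 45 -13.2 0 0 0 0;8 45 -13.2 0 0 0 0;8 45 -13.2 0 0 0 0;8 45 -13.2 0 0 0 0;8 45 -13.2 0 0 0 0;8 45 -13.2 0 0 0 0"
}}

```text
t: 34.15
tcp_pos: [480.2, 297.1, 121.8]
tcp_rot: [[0.108, 0.994, -0.001], [0.994, -0.108, 0.001], [0.0, -0.001, -1.0]]
wrist_force: [0.2, -0.8, -2.9]
width: 11.1
grasp_force: 30.0
```

Emit:
{"api": "drive_tool", "payload": {
  "commands": "8 45 -13.2 0 0 0 0;8 40 -12 0 0 0 0;8 20 -7 0 0 0 0;8 0 0 0 0 0 3.2;8 0 0 0 0 0 0;8 0 0 0 0 0 0;8 0 0 0 0 0 0"
}}

```text
t: 35.02
tcp_pos: [462.2, 401.5, 122.1]
tcp_rot: [[0.166, 0.986, 0.0], [0.986, -0.166, -0.0], [-0.0, 0.0, -1.0]]
wrist_force: [0.0, 0.0, -2.3]
width: 11.0
grasp_force: 30.0
```

Emit:
{"api": "drive_tool", "payload": {
  "commands": "8 6.2 -2.3 0 0 0 0;8 0 0 0 0 0 0;8 0 0 0 0 0 0;8 0 0 0 0 0 0"
}}

```text
t: 35.52
tcp_pos: [460.7, 408.6, 122.0]
tcp_rot: [[0.166, 0.986, -0.0], [0.986, -0.166, -0.0], [-0.0, 0.0, -1.0]]
wrist_force: [1.0, -0.4, -2.4]
width: 11.2
grasp_force: 30.0
```

```bash
cat > vchk.py <<'E'
from h import *
import sys
st(); s=env.get_state(); c=snap("wrist"); P=cloud(c); R=np.array(s["tcp_rot"]); L=(P-np.array(s["tcp_pos"]))@R
z=P[...,2]
m=(z>41)&(z<52)&(L[...,0]>0)&(L[...,0]<110)&(abs(L[...,1])<45)
q=L[m]; print("top faces n",len(q))
for sgn in(-1,1):
    k=q[q[:,1]*sgn>0]
    if len(k)>20: print("side",sgn,"y outer/inner",np.percentile(k[:,1]*sgn,[1,99]).round(1),"x",np.percentile(k[:,0],[1,99]).round(1))
m=(z>5.)&(z<12)&(L[...,0]>-60)&(L[...,0]<130)&(abs(L[...,1])<50); b=P[m]
print("base",cv2.minAreaRect(L[m][:,:2].astype(np.float32)), np.percentile(L[m][:,1],[.5,99.5]).round(1),np.percentile(L[m][:,0],99.5).round(1))
cv2.imwrite("pics/"+sys.argv[1],c["image"])
E
python3 vchk.py w5.png; python3 rodchk.py | grep -E "^(-48|48|96|tip)"
```

```text
{'t': 35.52, 'tcp_pos': [460.75, 408.56, 121.96], 'tcp_rot': [[0.17, 0.99, -0.0], [0.99, -0.17, -0.0], [-0.0, 0.0, -1.0]], 'joint_positions': [-39.27, 38.15, -7.19, 93.8, 5.94, 48.43, -58.41], 'width': 11.2, 'grasp_force': 30.0, 'wrist_force': [1.01, -0.44, -2.41]}
top faces n 1395
side -1 y outer/inner [10.4 23.2] x [23.7 50.8]
side 1 y outer/inner [11.  24.4] x [23.2 50.8]
base ((44.367637634277344, -0.6904678344726562), (70.7492446899414, 167.56948852539062), 87.01883697509766) [-32.3  33.3] 69.7
-48 205 y -0.4 z near -25.2
48 383 y -0.1 z near -25.6
96 497 y -0.2 z near -25.8
tip x 101.25988153859124
```

View pics/w5.png

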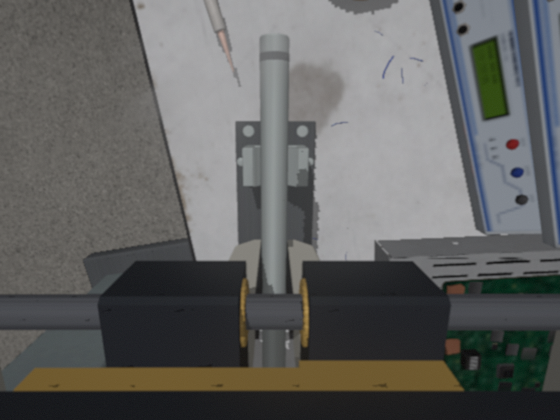

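The rod hangs level above the far block (rod tip (273,42), block (275,165)), within 1 mm of the V's centreline and centred lengthwise.

Emit:
{"api": "drive_tool", "payload": {
  "commands": "8 0 0.6 20 0 0 0;8 0 0 30 0 0 0;8 0 0 30 0 0 0;8 0 0 12 0 0 0;8 0 0 4 0 0 0;8 0 0 0 0 0 0;8 0 0 0 0 0 0;8 0 0 0 0 0 0"
}}

```text
t: 36.62
tcp_pos: [461.7, 409.1, 26.9]
tcp_rot: [[0.165, 0.986, 0.001], [0.986, -0.165, 0.001], [0.001, 0.001, -1.0]]
wrist_force: [-0.5, 0.1, -3.4]
width: 11.1
grasp_force: 30.0
```

Emit:
{"api": "drive_tool", "payload": {
  "commands": "8 0 0 2 0 0 0;8 0 0 2 0 0 0;8 0 0 1 0 0 0;8 0 0 0 0 0 0;8 0 0 0 0 0 0"
}}

```text
t: 37.25
tcp_pos: [461.3, 408.7, 21.0]
tcp_rot: [[0.165, 0.986, -0.0], [0.986, -0.165, 0.0], [0.0, -0.0, -1.0]]
wrist_force: [0.2, -0.1, -1.4]
width: 11.3
grasp_force: 30.0
```

Emit:
{"api": "drive_tool", "payload": {
  "commands": "8 0 0 0.8 0 0 0;8 0 0 0.7 0 0 0;8 0 0 0 0 0 0;8 0 0 0 0 0 0"
}}

```text
t: 37.75
tcp_pos: [461.6, 408.7, 19.6]
tcp_rot: [[0.166, 0.986, 0.001], [0.986, -0.166, 0.0], [0.0, 0.0, -1.0]]
wrist_force: [0.1, -1.1, -1.1]
width: 11.0
grasp_force: 30.0
```

Emit:
{"api": "drive_tool", "payload": {
  "commands": "12 0 0 0 0 0 0;16 0 0 0 0 0 0;30 0 0 0 0 0 0;45 0 0 0 0 0 0;45 0 0 0 0 0 0;45 0 0 -20 0 0 0;45 0 0 -40 0 0 0;45 0 0 -43 0 0 0;45 0 0 0 0 0 0;45 0 0 0 0 0 0;45 0 0 0 0 0 0"
}}

```text
t: 39.12
tcp_pos: [460.4, 407.8, 120.8]
tcp_rot: [[0.165, 0.986, -0.002], [0.986, -0.165, -0.002], [-0.003, -0.002, -1.0]]
wrist_force: [0.5, 0.1, 0.0]
width: 44.7
grasp_force: 0.0
```

Emit:
{"api": "drive_tool", "payload": {
  "commands": "45 -40 0 -20 0 0 0;45 -40 0 -20 0 0 0;45 -40 0 -20 0 0 0;45 0 0 0 0 0 0;45 0 0 0 0 0 0;45 0 0 0 0 0 0"
}}

```text
t: 39.88
tcp_pos: [440.8, 291.5, 181.5]
tcp_rot: [[0.163, 0.987, -0.002], [0.987, -0.163, 0.0], [-0.0, -0.002, -1.0]]
wrist_force: [-0.1, -0.5, -0.2]
width: 44.8
grasp_force: 0.0
```

Run:
```python
from h import *
import pickle
st(); c=snap("wrist"); pickle.dump(c,open("w6.pkl","wb")); cv2.imwrite("pics/w6.png",c["image"])
```

```text
{'t': 39.88, 'tcp_pos': [440.82, 291.55, 181.49], 'tcp_rot': [[0.16, 0.99, -0.0], [0.99, -0.16, 0.0], [-0.0, -0.0, -1.0]], 'joint_positions': [-30.03, 27.15, -8.49, 104.27, 5.04, 49.02, -50.32], 'width': 44.79, 'grasp_force': 0.0, 'wrist_force': [-0.1, -0.49, -0.21]}
```

View pics/w6.png

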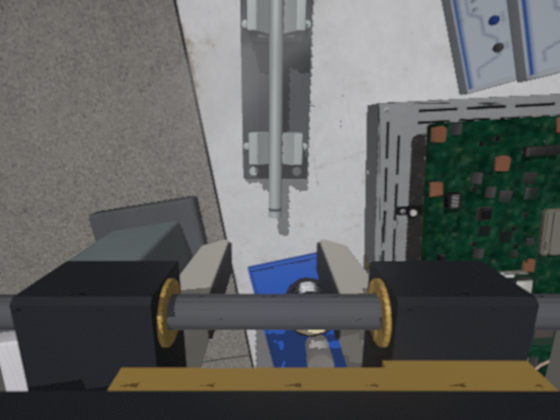

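The rod lies in both V's, near end at (275,212), base's near edge at (275,179).

Run:
```python
from h import *
import pickle
c=pickle.load(open("w6.pkl","rb")); P=cloud(c); z=P[...,2]
a=np.radians(80.4); e=np.array([np.cos(a),np.sin(a)]); n=np.array([-e[1],e[0]])
X=(P[...,:2]-[458.06,390.7])@e; Y=(P[...,:2]-[458.06,390.7])@n
r=(abs(Y)<8)&(z>33)&(z<55)&(X<-70)
print("rod near end X",np.percentile(X[r],[.2,1,2]).round(1))
for x in(-110,-90,-40,-20,0): 
    k=(abs(Y)<12)&(z>25)&(z<55)&(abs(X-x)<4); print(x,k.sum(),"Y",np.median(Y[k]).round(1),"topz",np.percentile(z[k],85).round(1))
b=(z>40)&(z<52)&(abs(Y)<30)&(abs(Y)>9)&(X<-20); print("block X",np.percentile(X[b],[1,99]).round(1),"Y",np.percentile(Y[b],[1,99]).round(1))
b=(z>5.5)&(z<11)&(abs(Y)<40)&(X<-60); print("base end X",np.percentile(X[b],[.5,2]).round(1),"Y",np.percentile(Y[b],[1,99]).round(1))
```

```text
rod near end X [-119.  -118.6 -118.1]
-110 99 Y 0.5 topz 45.0
-90 102 Y 0.6 topz 45.1
-40 171 Y -0.0 topz 44.9
-20 117 Y 0.1 topz 45.1
0 136 Y -0.2 topz 45.0
block X [-68.5 -41.1] Y [-23.5  23.8]
base end X [-313.3 -302.8] Y [-38.8  32.2]
```

The rod is level, on the V line, and centred to within about 1 mm. Now I look at the tray.

Emit:
{"api": "drive_tool", "payload": {
  "commands": "75 -48.7 12.5 0 0 0 0;75 -48.7 12.5 0 0 0 0;75 -48.7 12.5 0 0 0 0;75 -48.7 12.5 0 0 0 0;75 -48.7 12.5 0 0 0 0;75 -48.7 12.5 0 0 0 0;75 -48.7 12.5 0 0 0 0;75 0 0 0 0 0 0;75 0 0 0 0 0 0;75 0 0 0 0 0 0"
}}

```text
t: 41.18
tcp_pos: [471.4, -58.3, 182.3]
tcp_rot: [[0.162, 0.987, -0.0], [0.987, -0.162, 0.001], [0.001, -0.001, -1.0]]
wrist_force: [1.2, -0.3, -0.2]
width: 75.0
grasp_force: 0.0
```

Run:
```python
from h import *
import pickle
st(); c=snap("wrist"); pickle.dump(c,open("w7.pkl","wb")); cv2.imwrite("pics/w7.png",c["image"])
P=cloud(c); z=P[...,2]
for n,g,h,d in(("black",(460,50),41,29),("white",(460,100),41,29),("spool",(458,160),37,54)):
    m=(np.hypot(P[...,0]-g[0],P[...,1]-g[1])<d*.8)&(abs(z-h)<5)
    v,u=np.where(m); print(n,u.mean().round(),v.mean().round())
    lids(c,[(n,(u.mean(),v.mean()),h,d)])
```

```text
{'t': 41.18, 'tcp_pos': [471.43, -58.32, 182.29], 'tcp_rot': [[0.16, 0.99, -0.0], [0.99, -0.16, 0.0], [0.0, -0.0, -1.0]], 'joint_positions': [9.07, 22.69, -6.37, 112.22, 3.37, 45.29, -8.5], 'width': 75.04, 'grasp_force': 0.0, 'wrist_force': [1.21, -0.33, -0.18]}
black 244.0 78.0
black circ [462.5  50.3] 29.4 ell [462.3  50.4] [28.2 28.7] z 42.0
white 229.0 17.0
white circ [459.6  99.3] 30.2 ell [459.4  98.9] [27.7 28.8] z 42.0
spool nan nan<stdin>:7: RuntimeWarning: Mean of empty slice.
  ret = ret.dtype.type(ret / rcount)
<stdin>:8: RuntimeWarning: Mean of empty slice.
Traceback (most recent call last):
  File "h.py", line 30, in lids
    k=max(cv2.findContours(m8,0,1)[0],key=cv2.contourArea).reshape(-1,2)
      ~~~^^^^^^^^^^^^^^^^^^^^^^^^^^^^^^^^^^^^^^^^^^^^^^^^^
ValueError: max() iterable argument is empty
```

View pics/w7.png

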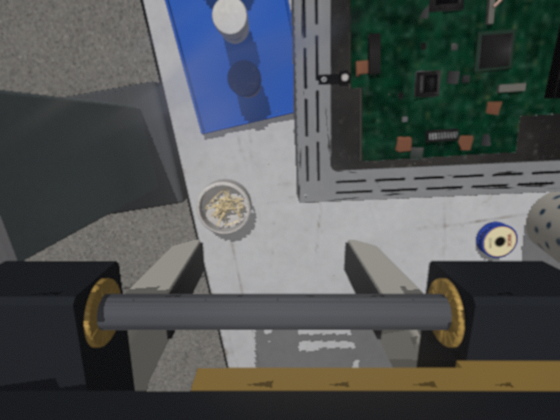

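The tray holds the white jar at (230,17) and the black jar at (244,78), both upright; the spool is above the frame.

Emit:
{"api": "drive_tool", "payload": {
  "commands": "75 40 6.5 0 0 0 0;75 40 6.5 0 0 0 0;75 20 3 0 0 0 0;75 0 0 0 0 0 0;75 0 0 0 0 0 0;75 0 0 0 0 0 0"
}}

```text
t: 41.98
tcp_pos: [503.3, 34.3, 182.5]
tcp_rot: [[0.167, 0.986, -0.0], [0.986, -0.167, -0.001], [-0.001, -0.0, -1.0]]
wrist_force: [0.4, -0.3, -0.5]
width: 75.3
grasp_force: 0.0
```

Run:
```python
from h import *
c=snap("wrist"); P=cloud(c); z=P[...,2]; st()
for n,g,h,d in(("black",(462,50),41,29),("white",(459.5,99),41,29),("spool",(458,160),37,54)):
    m=(np.hypot(P[...,0]-g[0],P[...,1]-g[1])<d*.8)&(abs(z-h)<5)
    v,u=np.where(m)
    if len(u)>50: lids(c,[(n,(u.mean(),v.mean()),h,d)])
```

```text
{'t': 42.02, 'tcp_pos': [503.35, 34.35, 182.5], 'tcp_rot': [[0.17, 0.99, -0.0], [0.99, -0.17, -0.0], [-0.0, -0.0, -1.0]], 'joint_positions': [-1.68, 25.04, -6.73, 107.9, 3.91, 47.3, -20.08], 'width': 74.98, 'grasp_force': 0.0, 'wrist_force': [0.26, -0.2, 0.03]}
black circ [462.9  50.9] 29.9 ell [462.9  50.9] [28.1 29.4] z 42.0
white circ [460.  100.1] 29.7 ell [459.8 100.1] [27.9 29. ] z 42.0
spool circ [457.9 160.7] 53.8 ell [457.9 160.7] [52.2 52.2] z 38.0
```

Emit:
{"api": "drive_tool", "payload": {
  "commands": "75 0 0 0 0 0 8.85;75 0 0 0 0 0 8.85;75 0 0 0 0 0 8.85;75 0 0 0 0 0 8.85;75 14.3 -30.4 0 0 0 0;75 14.3 -30.4 0 0 0 0;75 14.3 -30.4 0 0 0 0;75 14.3 -30.4 0 0 0 0;75 0 0 40 0 0 0;75 0 0 40 0 0 0;75 0 0 0 0 0 0;75 0 0 0 0 0 0"
}}

```text
t: 43.52
tcp_pos: [458.9, 161.8, 103.6]
tcp_rot: [[0.707, 0.707, 0.002], [0.707, -0.707, 0.001], [0.002, 0.001, -1.0]]
wrist_force: [0.2, -0.1, 0.8]
width: 75.0
grasp_force: 0.0
```

Emit:
{"api": "drive_tool", "payload": {
  "commands": "75 0 0 0 0 0 0;75 0 0 40 0 0 0;75 0 0 0 0 0 0;75 0 0 0 0 0 0;75 0 0 0 0 0 0"
}}

```text
t: 44.15
tcp_pos: [458.9, 162.3, 63.9]
tcp_rot: [[0.706, 0.708, 0.003], [0.708, -0.706, 0.001], [0.003, 0.001, -1.0]]
wrist_force: [-0.4, -0.2, 0.7]
width: 74.7
grasp_force: 0.0
```

Emit:
{"api": "drive_tool", "payload": {
  "commands": "75 -1.8 0.4 30 0 0 0;75 0 0 18 0 0 0;75 0 0 7 0 0 0;75 0 0 0 0 0 0;75 0 0 0 0 0 0;60 0 0 0 0 0 0;48 0 0 0 0 0 0;48 0 0 0 0 0 0;48 0 0 0 0 0 0;48 0 0 0 0 0 0"
}}

```text
t: 45.4
tcp_pos: [457.1, 160.5, 7.7]
tcp_rot: [[0.706, 0.708, 0.0], [0.708, -0.706, 0.0], [0.0, 0.0, -1.0]]
wrist_force: [-0.0, 0.2, 3.1]
width: 53.7
grasp_force: 30.0
```

Emit:
{"api": "drive_tool", "payload": {
  "commands": "48 0 0 -10 0 0 0;48 0 0 -40 0 0 0;48 0 0 -40 0 0 0;48 -24.3 39.8 0 0 0 0;48 -24.3 39.8 0 0 0 0;48 -24.3 39.8 0 0 0 0;48 -24.3 39.8 0 0 0 0;48 -24.3 39.8 0 0 0 0;48 -24.3 39.8 0 0 0 0;48 -24.3 39.8 0 0 0 0;48 -24.3 39.8 0 0 0 0;48 -24.3 39.8 0 0 0 0"
}}

```text
t: 46.9
tcp_pos: [555.5, -248.4, 97.1]
tcp_rot: [[0.706, 0.708, -0.002], [0.708, -0.706, 0.001], [-0.0, -0.002, -1.0]]
wrist_force: [0.2, -0.3, -2.6]
width: 53.8
grasp_force: 30.0
```

Emit:
{"api": "drive_tool", "payload": {
  "commands": "48 -24.3 39.8 0 0 0 0;48 0 0 0 0 0 0;48 0 0 0 0 0 0;48 0 0 40 0 0 0;48 0 0 30 0 0 0;48 0 0 0 0 0 0;48 0 0 0 0 0 0;48 0 0 0 0 0 0"
}}

```text
t: 47.9
tcp_pos: [568.4, -292.8, 29.3]
tcp_rot: [[0.706, 0.708, 0.003], [0.708, -0.706, -0.001], [0.001, 0.003, -1.0]]
wrist_force: [0.1, -0.5, -2.4]
width: 53.5
grasp_force: 30.0
```

Emit:
{"api": "drive_tool", "payload": {
  "commands": "48 -0.8 -1.3 12 0 0 0;48 0 0 8 0 0 0;48 0 0 0 0 0 0;48 0 0 0 0 0 0;48 0 0 0 0 0 0"
}}

```text
t: 48.52
tcp_pos: [566.0, -292.4, 7.7]
tcp_rot: [[0.706, 0.708, 0.001], [0.708, -0.706, -0.0], [0.0, 0.001, -1.0]]
wrist_force: [0.4, 0.9, -1.8]
width: 53.3
grasp_force: 30.0
```

Emit:
{"api": "drive_tool", "payload": {
  "commands": "48 0.5 0.6 1.3 0 0 0;48 0 0 1.2 0 0 0;48 0 0 0 0 0 0;48 0 0 0 0 0 0;48 0 0 0 0 0 0"
}}

```text
t: 49.15
tcp_pos: [566.4, -292.4, 5.0]
tcp_rot: [[0.706, 0.708, -0.0], [0.708, -0.706, 0.0], [-0.0, -0.0, -1.0]]
wrist_force: [0.1, -0.1, -3.2]
width: 53.5
grasp_force: 30.0
```

Emit:
{"api": "drive_tool", "payload": {
  "commands": "56 0 0 0 0 0 0;62 0 0 0 0 0 0;75 0 0 0 0 0 0;75 0 0 0 0 0 0;75 0 0 -40 0 0 0;75 0 0 -50 0 0 0;75 0 0 0 0 0 0;75 0 0 0 0 0 0"
}}

```text
t: 50.15
tcp_pos: [565.9, -292.2, 94.6]
tcp_rot: [[0.706, 0.708, -0.001], [0.708, -0.706, 0.0], [-0.0, -0.001, -1.0]]
wrist_force: [0.5, 0.3, -0.1]
width: 75.0
grasp_force: 0.0
```

Emit:
{"api": "drive_tool", "payload": {
  "commands": "50 22.5 -39.1 0 0 0 0;50 22.5 -39.1 0 0 0 0;50 22.5 -39.1 0 0 0 0;50 22.5 -39.1 0 0 0 0;50 22.5 -39.1 0 0 0 0;50 22.5 -39.1 0 0 0 0;50 22.5 -39.1 0 0 0 0;50 22.5 -39.1 0 0 0 0;50 22.5 -39.1 0 0 0 0;50 0 0 0 0 0 0;50 0 0 35 0 0 0;50 0 0 0 0 0 0"
}}

```text
t: 51.65
tcp_pos: [458.0, 97.8, 57.7]
tcp_rot: [[0.707, 0.707, -0.007], [0.707, -0.707, -0.002], [-0.007, -0.003, -1.0]]
wrist_force: [-0.8, -0.4, 0.1]
width: 49.9
grasp_force: 0.0
```

Emit:
{"api": "drive_tool", "payload": {
  "commands": "50 0 0 0 0 0 0;50 0 0 0 0 0 0;50 0 0 0 0 0 0"
}}

```text
t: 52.02
tcp_pos: [460.8, 99.4, 60.7]
tcp_rot: [[0.706, 0.708, 0.001], [0.708, -0.706, 0.0], [0.001, 0.001, -1.0]]
wrist_force: [0.4, -0.6, -0.3]
width: 50.1
grasp_force: 0.0
```

Emit:
{"api": "drive_tool", "payload": {
  "commands": "50 -0.5 -0.9 25 0 0 0;50 0 0 16 0 0 0;50 0 0 8 0 0 0;50 0 0 0 0 0 0;50 0 0 0 0 0 0;35 0 0 0 0 0 0;24 0 0 0 0 0 0;24 0 0 0 0 0 0;24 0 0 0 0 0 0;24 0 0 0 0 0 0"
}}

```text
t: 53.28
tcp_pos: [459.5, 99.7, 11.2]
tcp_rot: [[0.706, 0.708, 0.0], [0.708, -0.706, 0.0], [0.0, 0.0, -1.0]]
wrist_force: [-0.3, -0.4, 4.6]
width: 28.5
grasp_force: 30.0
```

Emit:
{"api": "drive_tool", "payload": {
  "commands": "24 0 0 -10 0 0 0;24 0 0 -40 0 0 0;24 0 0 -40 0 0 0;24 -17.4 40 0 0 0 0;24 -17.4 40 0 0 0 0;24 -17.4 40 0 0 0 0;24 -17.4 40 0 0 0 0;24 -17.4 40 0 0 0 0;24 -17.4 40 0 0 0 0;24 -17.4 40 0 0 0 0;24 -17.4 40 0 0 0 0;24 0 0 0 0 0 0"
}}

```text
t: 54.78
tcp_pos: [587.1, -230.2, 101.0]
tcp_rot: [[0.711, 0.703, 0.0], [0.703, -0.711, -0.004], [-0.002, 0.003, -1.0]]
wrist_force: [-1.0, -0.4, -0.3]
width: 28.6
grasp_force: 30.0
```

Emit:
{"api": "drive_tool", "payload": {
  "commands": "24 0 0 0 0 0 0;24 0 0 40 0 0 0;24 0 0 35 0 0 0;24 0 0 0 0 0 0;24 0 0 0 0 0 0;24 0 0 0 0 0 0"
}}

```text
t: 55.52
tcp_pos: [588.9, -224.8, 27.9]
tcp_rot: [[0.706, 0.708, 0.003], [0.708, -0.706, -0.001], [0.002, 0.003, -1.0]]
wrist_force: [-0.3, 0.2, 0.3]
width: 28.3
grasp_force: 30.0
```

Emit:
{"api": "drive_tool", "payload": {
  "commands": "24 -0.5 -0.6 10 0 0 0;24 0 0 6 0 0 0;24 0 0 0 0 0 0;24 0 0 0 0 0 0;24 0 0 0 0 0 0"
}}

```text
t: 56.15
tcp_pos: [587.0, -224.8, 10.1]
tcp_rot: [[0.706, 0.708, 0.0], [0.708, -0.706, -0.0], [0.0, 0.0, -1.0]]
wrist_force: [-0.5, -0.2, 0.2]
width: 28.4
grasp_force: 30.0
```

Good; lower the last 1.7 mm and release, then go for the black jar.

Emit:
{"api": "drive_tool", "payload": {
  "commands": "24 0.3 0 1 0 0 0;24 0 0 0.7 0 0 0;24 0 0 0 0 0 0;24 0 0 0 0 0 0;31 0 0 0 0 0 0;38 0 0 0 0 0 0;50 0 0 0 0 0 0;50 0 0 0 0 0 0;50 0 0 -40 0 0 0;50 0 0 -50 0 0 0;50 0 0 0 0 0 0;50 0 0 0 0 0 0"
}}

```text
t: 57.65
tcp_pos: [586.4, -224.3, 97.9]
tcp_rot: [[0.706, 0.708, -0.001], [0.708, -0.706, 0.0], [-0.0, -0.001, -1.0]]
wrist_force: [-1.0, 0.2, -0.8]
width: 50.2
grasp_force: 0.0
```

Emit:
{"api": "drive_tool", "payload": {
  "commands": "50 15.3 -40.2 0 0 0 0;50 15.3 -40.2 0 0 0 0;50 15.3 -40.2 0 0 0 0;50 15.3 -40.2 0 0 0 0;50 15.3 -40.2 0 0 0 0;50 15.3 -40.2 0 0 0 0;50 15.3 -40.2 0 0 0 0;50 0 0 0 0 0 0;50 0 0 38 0 0 0;50 0 0 0 0 0 0;50 0 0 0 0 0 0;50 0 0 0 0 0 0"
}}

```text
t: 59.15
tcp_pos: [464.1, 49.6, 61.1]
tcp_rot: [[0.707, 0.707, 0.002], [0.707, -0.707, 0.0], [0.001, 0.001, -1.0]]
wrist_force: [0.8, 0.3, 0.1]
width: 50.0
grasp_force: 0.0
```

Emit:
{"api": "drive_tool", "payload": {
  "commands": "50 -0.3 -1.4 25 0 0 0;50 0 0 16 0 0 0;50 0 0 8 0 0 0;50 0 0 0 0 0 0;50 0 0 0 0 0 0;35 0 0 0 0 0 0;24 0 0 0 0 0 0;24 0 0 0 0 0 0;24 0 0 0 0 0 0;24 0 0 0 0 0 0"
}}

```text
t: 60.4
tcp_pos: [462.3, 50.9, 11.5]
tcp_rot: [[0.706, 0.708, 0.0], [0.708, -0.706, 0.0], [0.0, 0.0, -1.0]]
wrist_force: [0.3, -0.8, 4.2]
width: 28.5
grasp_force: 30.0
```

Emit:
{"api": "drive_tool", "payload": {
  "commands": "24 0 0 -10 0 0 0;24 0 0 -40 0 0 0;24 0 0 -40 0 0 0;24 -9.9 38.7 0 0 0 0;24 -9.9 38.7 0 0 0 0;24 -9.9 38.7 0 0 0 0;24 -9.9 38.7 0 0 0 0;24 -9.9 38.7 0 0 0 0;24 -9.9 38.7 0 0 0 0;24 0 0 0 0 0 0;24 0 0 0 0 0 0;24 0 0 0 0 0 0"
}}

```text
t: 61.9
tcp_pos: [584.1, -153.2, 101.3]
tcp_rot: [[0.704, 0.71, -0.001], [0.71, -0.704, 0.001], [0.0, -0.002, -1.0]]
wrist_force: [-0.7, 0.1, -0.7]
width: 28.5
grasp_force: 30.0
```

Emit:
{"api": "drive_tool", "payload": {
  "commands": "24 0 0 40 0 0 0;24 0 0 34 0 0 0;24 0 0 10 0 0 0;24 0 0 6 0 0 0;24 0 0 0 0 0 0;24 0 0 0 0 0 0;24 0 0 0 0 0 0"
}}

```text
t: 62.78
tcp_pos: [585.2, -155.4, 12.2]
tcp_rot: [[0.706, 0.708, 0.002], [0.708, -0.706, -0.0], [0.001, 0.001, -1.0]]
wrist_force: [-0.5, 0.1, 0.1]
width: 28.0
grasp_force: 30.0
```

Good; down 3.4 mm, release, rise, and move to the first viewpoint for a check (TCP about (519, -256, 218)).

Emit:
{"api": "drive_tool", "payload": {
  "commands": "24 0 0 2 0 0 0;24 0 0 1.3 0 0 0;24 0 0 0 0 0 0;24 0 0 0 0 0 0;31 0 0 0 0 0 0;38 0 0 0 0 0 0;50 0 0 0 0 0 0;50 0 0 0 0 0 0;50 0 0 -40 0 0 0;50 0 0 -55 0 0 0;50 0 0 -55 0 0 0;50 0 0 -55 0 0 0"
}}

```text
t: 64.28
tcp_pos: [584.4, -155.2, 214.8]
tcp_rot: [[0.706, 0.708, 0.0], [0.708, -0.706, 0.0], [0.0, -0.0, -1.0]]
wrist_force: [0.9, -0.6, -0.1]
width: 50.0
grasp_force: 0.0
```

Emit:
{"api": "drive_tool", "payload": {
  "commands": "93 -40 8 0 0 0 0;93 -40 8 0 0 0 0;93 -37 9 0 0 0 0;93 0 0 0 0 0 0;93 0 0 0 0 0 0;93 0 0 0 0 0 0"
}}

```text
t: 65.03
tcp_pos: [520.8, -253.8, 212.8]
tcp_rot: [[0.704, 0.71, 0.0], [0.71, -0.704, 0.001], [0.001, -0.001, -1.0]]
wrist_force: [-0.1, -0.6, 1.3]
width: 92.8
grasp_force: 0.0
```

Run:
```python
from h import *
st(); c=snap("wrist"); P=cloud(c); z=P[...,2]; cv2.imwrite("pics/w8.png",c["image"])
for n,g,h,d in(("black",(585,-155),38,29),("white",(587.5,-225),38,29),("spool",(567.4,-292),34,54)):
    m=(np.hypot(P[...,0]-g[0],P[...,1]-g[1])<d*.7)&(abs(z-h)<5); v,u=np.where(m)
    lids(c,[(n,(u.mean(),v.mean()),h,d)])
t=snap("top"); cv2.imwrite("pics/t8.png",t["image"])
```

```text
{'t': 65.03, 'tcp_pos': [520.77, -253.76, 212.81], 'tcp_rot': [[0.7, 0.71, 0.0], [0.71, -0.7, 0.0], [0.0, -0.0, -1.0]], 'joint_positions': [24.16, 29.16, -0.47, 94.19, 0.19, 56.66, -21.1], 'width': 92.85, 'grasp_force': 0.0, 'wrist_force': [-0.07, -0.58, 1.34]}
black circ [ 584.3 -155.3] 29.4 ell [ 584.3 -155.3] [28.1 28.8] z 39.0
white circ [ 587.1 -223.8] 29.1 ell [ 587.2 -223.8] [27.8 28.2] z 39.0
spool circ [ 567.  -291.2] 53.5 ell [ 567.1 -291.4] [51.7 52.1] z 34.9
```

View pics/t8.png

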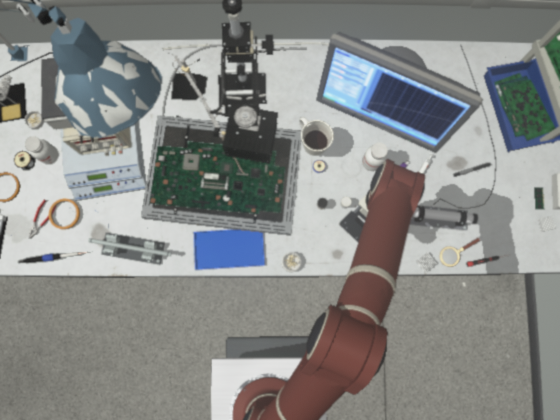

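The top view shows the rod across both V-blocks at (137,248), the tray empty, both jars back at (322,202) and (347,202), and the bystanders where they were. By the wrist camera all three objects are within 1 mm of their start spots.

```bash
python3 -c "
from rig import env
print(env.finish_job())"
```

```text
the job is handed in; nothing more can be done
None
```

The job is done and handed in at about 65 s: the rod lies level in both V-blocks, centred to about 1 mm, and the spool and both jars stand upright within about 1 mm of where they started.

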